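Cover the sugar carrots and hold the nut box open for refilling

TASK

I am about to refill the hazelnut box, and no nut may get into the pot of sugar carrots: first set the blue cover on the pot without dropping it, so that it sits seated and level on the rim, and let go of it. Then lift the yellow flap of the nut box to 45 degrees, half way to upright, and finish while still holding it there with the fingers, as it falls shut by itself. Keep the nut box shut until the pot is covered, and leave the two cupcakes, the nut jar and the pot where they stand.

Things in the scene. Friction and masses are not known exactly. Their poses are not given: they have to be found in the camera images.
- pot: White ceramic pot, round, open at the top, loose on the counter, 0.5 kg, with small orange sugar carrots lying low inside. 100 mm outer diameter at the rim, 80 mm high, wall 5 mm (mouth 90 mm across). Origin: centre of its underside; z up the axis. The carrots stay below 60 mm.
- cover: Loose blue cover, lying right way up, 0.1-0.2 kg: a disc 108 mm across, 6 mm thick, on a centring spigot 82 mm across (foot 78) and 6 mm deep, with a straight upright round knob 26 mm across in the middle. Origin: centre of the spigot's underside, z up; disc at z 6-12 mm, knob at z 12-46 mm. Seated, the disc lies on the pot's rim and this origin is 74 mm above the pot's.
- nut_box: Aluminium box for hazelnuts, fixed to the counter, 190 mm (x) by 180 mm (y) by 90 mm high, closed by the yellow flap. Origin: centre of its underside, z up; its front looks along its own -x, roughly towards the robot. The flap hinges on the far (+x) top edge, along the box's y axis.
- flap (a joint): Angle of the yellow flap (196 by 184 mm, 8 mm thick, 0.2 to 0.35 kg) in rad: 0 shut and level, growing as its front edge rises, 0.785 at 45 degrees, stop at 1.75. Nothing holds it up: it falls shut by its weight; 1 to 2 N at the handle lifts it.
- flap_hinge (a point): Point on the flap's hinge line, in the middle of the box's far top edge, 95 mm along +x and 90 mm up from the box's origin. Does not move as the flap opens; its axes are those of the box.
- flap_handle (a point): Grip point in the flap's black handle, an upright block mid front edge: 20 mm thick along the hinge line (y), 30 mm along x, 45 mm tall above the flap's upper face. The point is centred in x and y, 15 mm below its top. Flap shut: 172 mm to the front (-x) of the hinge point, 38 mm above it; moves with the flap. Fingers closing along y grip its flat sides from above; it can pivot in them.
- cupcake_vanilla: Cupcake with cream icing in a paper case, 66 mm across, 66 mm high, loose, origin at the centre of its underside. Leave it alone.
- cupcake_chocolate: Cupcake with dark brown icing, same size, loose, origin at the centre of its underside. Leave it alone.
- nut_jar: Amber glass jar with a steel cap, 70 mm diameter, 120 mm high, loose, beyond the work; origin at the centre of its underside. Leave it alone.

How it is judged (in metres and radians):
On the way, in this order (a step that is already met when the one before it is completed fails the run):
1. the cover sits seated and level on the pot, let go, with the nut box still shut (horizontal distance between cover and pot below 0.007 m and z of cover in the frame of pot between 0.07 and 0.077 m and angle between each of cover, pot's own z axis and vertical below 0.06 rad and contact force between the fingers and cover below 0.05 N and value of joint flap below 0.1 rad), for 0.2 s.
2. the flap is held by the fingers at 45 degrees (value of joint flap between 0.663 and 0.908 rad and contact force between the fingers and nut_box above 0.3 N), for 0.3 s.
At the end, for the whole second after the job is handed in: Fingers hold the flap still at 45 +-7 degrees, nothing else touching the nut box; the released cover is on the upright pot within 7 mm of centre, 70 to 77 mm above its origin, level within 0.06 rad; pot within 40 mm, cupcakes and jar within 30 mm of their starts, upright (all of step 2 and horizontal distance between cover and pot below 0.007 m and z of cover in the frame of pot between 0.07 and 0.077 m and angle between each of cover, pot's own z axis and vertical below 0.06 rad and contact force between each of the fingers, nut_box and cover below 0.05 N and velocity of joint flap between -0.1 and 0.1 rad/s and linear speed of cover below 0.03 m/s and contact force between nut_box and pot below 0.05 N and contact force between nut_box and cupcake_vanilla below 0.05 N and contact force between nut_box and cupcake_chocolate below 0.05 N and contact force between nut_box and nut_jar below 0.05 N and distance of pot from where it was at the start of the episode below 0.04 m and distance of each of cupcake_vanilla, cupcake_chocolate, nut_jar from where it was at the start of the episode below 0.03 m and angle between each of cupcake_vanilla, cupcake_chocolate, nut_jar's own z axis and vertical below 0.1 rad); the arm keeps its last pose, push and grip.
It fails at once if the nut box is opened (flap over 0.15 rad) while the pot is not covered (value of joint flap above 0.15 rad and (horizontal distance between cover and pot above 0.008 m or z of cover in the frame of pot above 0.079 m)).
It fails at once if the cover is dropped (falls faster than 0.6 m/s out of the fingers) (linear speed of cover above 0.6 m/s and contact force between the fingers and cover below 0.02 N).
It fails at once if a cupcake or the jar is shifted by over 30 mm or tipped (distance of any of cupcake_vanilla, cupcake_chocolate, nut_jar from where it was at the start of the episode above 0.03 m or angle between any of cupcake_vanilla, cupcake_chocolate, nut_jar's own z axis and vertical above 0.35 rad).
It fails at once if the pot is shoved over 40 mm or tipped (distance of pot from where it was at the start of the episode above 0.04 m or angle between pot's own z axis and vertical above 0.3 rad).
It also fails if it takes over 64 s, if anything falls off the work surface, if the arm or the gripper's body presses on something with over 40 N, if the wrist force passes 120 N, or if a joint passes its speed limit or range.

ROBOT

A 6-joint arm with a two-finger parallel gripper is mounted at the origin on the work surface. World frame = base frame: x ahead of the robot, y to its left, z up, the work surface at z = 0. Lengths are in mm, angles in rad, forces in N, time in s.
With the tool pointing down it reaches from about 325 to 850 mm from the base axis. Payload 15.5 kg.
Tool frame: the origin (TCP) lies midway between the tips of the shut fingers; the grasp point (between the pads) lies 19 mm behind it; z points along the fingers, y is the line along which they close (so a half turn about z gives the same grasp; the last joint's range is limited). The gripper opens to 91 mm and grips with 3 to 60 N. Pads are 32 mm wide; open, the fingers measure 118 mm over their backs; the gripper's body (76 mm by 178 mm) begins 60 mm behind the grasp point.
Start: joints at [-1.256, 0.494, 1.345, -0, 1.302, -0.096], TCP at [249.59, -573.002, 213.915] pointing down, gripper open.
Joint ranges: [-2.91, 2.91], [-0.82, 2.16], [0.22, 2.67], [-1.22, 4.37], [0.12, 2.79], [-3.08, 3.08]. Speed limits (rad/s): [1.89, 1.89, 2.57, 3.01, 3.01, 3.01].

INTERFACE

Orientations are given as a unit quaternion [w, x, y, z].
In Python, from cell import sense, read_camera, camera_params, sign_off gives the robot as it stands.
- The arm moves only by the tool move_arm, never from a script. Its argument "deltas" is a list of rows, each a list of 7 numbers: the turn, a rotation vector about the tool's x, y, z in rad, then the shift along the tool's x, y, z in cm, then the finger opening in cm, from 0 to 9.12. A call has 1 to 10 rows; each row shifts and turns the commanded pose from where the row before left it, along the tool's axes as they then stand; what a row does not reach is not made up. A row lasts 1/10 s, in which the tool goes at most 50 mm and 8.59 degrees, less where a joint would pass 70% of its speed; a pose out of reach is approached as far as the arm can. A call with a gripper value outside its range is refused whole. The fingers move at their own pace and stop on an object; the grip force is fixed at half the most. Time passes only in rows, so rows that do not move let the fingers close. It gives the time, the measured TCP pose, the force, the opening and the grip force at its end, in the units of the state.
- sense(): the state, without advancing time (a new reading comes with each control period).
- read_camera(name): name is "scene" or "top" or "wrist"; returns the picture (480x640x3 uint8, red, green, blue); there is no depth.
- camera_params(name): a dict with "fov_y" (degrees; the focal length in pixels is half the picture's height over the tangent of half this angle, whatever the lens; pixels are square), "cx", "cy" (the principal point, pixels), "rvec" (rotation vector, rad) and "tvec" (3), from world to camera coordinates, as OpenCV has them. Camera axes: x right, y down, z forward; pixel columns grow to the right and rows downward; lengths in mm; the calibration is good to about 2 mm. A picture is of the moment at which its call begins: read the wrist's pose just before it. camera_params takes no time and is no camera call; for the wrist camera it gives the pose at the moment of the call.
- sign_off(): hands the job in; it is judged then, once.
The state is a dict: "clock": time; "joints": joint angles; "joint_velocities": joint speeds; "tau": joint torques, N m; "position": TCP position; "tool_rot": TCP orientation; "force": force on the tool from outside, world axes, zero at the start; "torque": the same for the moment, N m; "grip_width": finger opening in mm; "finger_force": force on a finger pad.
Only numpy, scipy, OpenCV 4.12 (cv2) and the standard library are available. Lean on these libraries where they do the work, as an engineer would, in place of code of your own. Each camera call takes 0.05 s, during which the arm holds its last target. There are 200 camera calls.

## Working session

There is one attempt and no reset: what is moved stays moved. The work goes in short steps, Python scripts to look and compute and a tool call to move; the robot and the scene stay as the last step left them, time stands still between calls to the robot, and variables do not carry over. Pictures are saved under pics/ and viewed, at most 13 in all, crops included, and the job is handed in when it is done.

Besides the shell and the picture viewer there is one more tool, called after "Request:" in YAML: its name, and indented under it one key for each argument. move_arm: Moves the arm, as the interface text tells. Its arguments: {"type":"object","properties":{"deltas":{"type":"array"}},"required":["deltas"]}

```bash
mkdir -p pics; ls
python3 - <<'E'
from cell import *
import cv2
for n in ("scene","top"):
    cv2.imwrite(f"pics/{n}0.png",read_camera(n)[:,:,::-1]); print(n,camera_params(n))
s=sense();print(s)
E
```

```text
pics
scene {'fov_y': 47.17050068131603, 'cx': 313.1331006682447, 'cy': 236.27177758834006, 'rvec': array([ 0.72328433,  2.49047888, -1.23745095]), 'tvec': array([ 484.21215975,  -95.29813243, 1300.47641385])}
top {'fov_y': 45.29418042037844, 'cx': 321.13379215752053, 'cy': 231.94982645069553, 'rvec': array([ 2.18289323, -2.20097982,  0.05925933]), 'tvec': array([-8.25050669e-01,  5.53634822e+02,  1.08687700e+03])}
{'clock': 0.1, 'joints': array([-1.25550986e+00,  4.94147189e-01,  1.34603973e+00, -1.82783907e-05,
        1.30251585e+00, -9.55091443e-02]), 'joint_velocities': array([ 0.00117311, -0.00058933, -0.00205824,  0.00022771,  0.00176649,
       -0.00105667]), 'tau': array([ 6.27326790e-04, -8.80244350e+01, -3.82542908e+01,  7.09037553e-02,
        4.81401547e-02, -1.43082815e-05]), 'position': array([ 249.47476231, -572.68676147,  213.39161582]), 'tool_rot': array([-5.50744759e-04,  9.78979281e-01,  2.03958962e-01, -6.96297817e-05]), 'force': array([ 0.17657382, -0.36158667, -0.71089124]), 'torque': array([-0.02333667,  0.00139659,  0.00564059]), 'finger_force': 0.0, 'grip_width': 91.66765295445609}
```

View pics/top0.png

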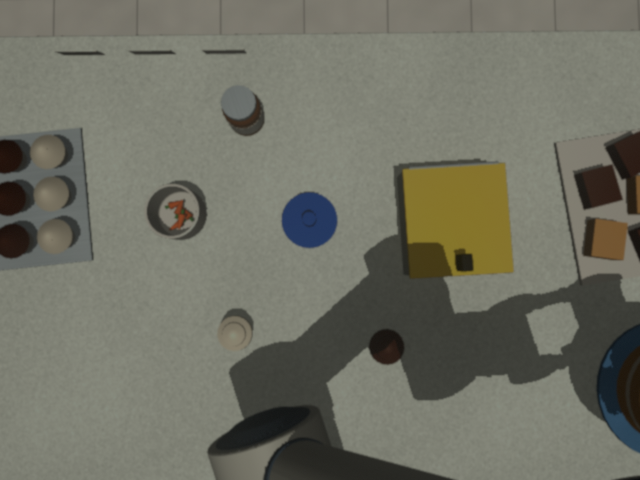

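View pics/scene0.png

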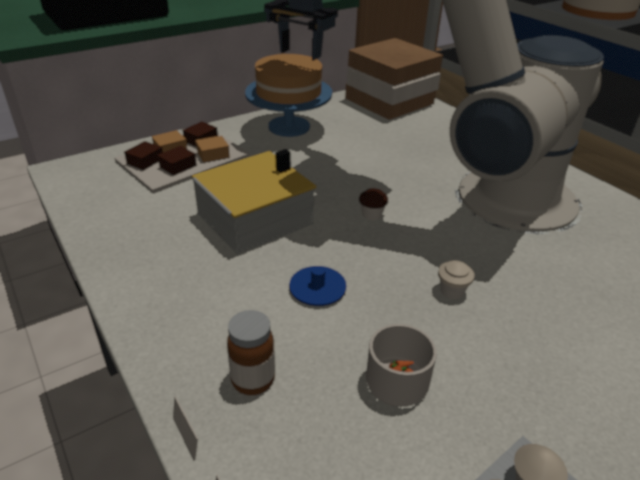

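The top view shows the pot at about (176,210), the cover at (309,220), the box flap spanning (402-513, 163-277) with its handle at (464,262), and the cupcakes at (235,333) and (386,347). The scene view agrees. I'll enlarge to measure.

```bash
cat > h.py <<'E'
import numpy as np, cv2
from cell import *
def cam(n,p=None):
    p=p or camera_params(n); f=240/np.tan(np.radians(p["fov_y"])/2)
    K=np.array([[f,0,p["cx"]],[0,f,p["cy"]],[0,0,1.]])
    return K,cv2.Rodrigues(np.array(p["rvec"]))[0],np.array(p["tvec"],float)
def ray(n,uv,z,c=None):
    K,R,t=c or cam(n); d=R.T@np.linalg.inv(K)@[uv[0],uv[1],1]; o=-R.T@t
    return o+d*(z-o[2])/d[2]
def proj(n,X,c=None):
    K,R,t=c or cam(n); q=K@(R@np.array(X,float)+t); return q[:2]/q[2]
E
python3 - <<'E'
from h import *
im=cv2.imread("pics/top0.png")
a=cv2.resize(im[170:260,130:350],None,fx=3.6,fy=3.6,interpolation=cv2.INTER_CUBIC)
b=cv2.resize(im[150:290,390:525],None,fx=4,fy=4,interpolation=cv2.INTER_CUBIC)[:,:]
a=np.clip(a*1.8,0,255).astype('u1')
cv2.imwrite("pics/a.png",a);cv2.imwrite("pics/b.png",np.clip(b*1.5,0,255).astype('u1'))
for n in("top","scene"):
    im=cv2.imread(f"pics/{n}0.png"); h=cv2.cvtColor(im,cv2.COLOR_BGR2HSV)
    for nm,lo,hi in(("blue",(110,120,40),(130,255,255)),("yel",(15,120,40),(32,255,255))):
        m=cv2.inRange(h,lo,hi); k,l,s,c=cv2.connectedComponentsWithStats(m)
        for i in range(1,k):
            if s[i,4]>400:
                cn=cv2.findContours((l==i).astype('u1'),0,1)[0][0]
                print(n,nm,s[i],c[i],ray(n,c[i],12).round(1),cv2.fitEllipse(cn), cv2.approxPolyDP(cn,5,True)[:,0].tolist() if nm=="yel" else "")
E
```

```text
top blue [ 283  193   53   54 2254] [308.89840284 219.6393079 ] [577.7  18.   12. ] ((308.9258117675781, 219.6339874267578), (52.550743103027344, 52.939476013183594), 159.01004028320312) 
top yel [  402   164   111   114 11001] [456.73484229 219.85419507] [ 574.9 -266.4   12. ] ((456.9082946777344, 220.64291381835938), (120.7767333984375, 127.534912109375), 167.62045288085938) [[504, 164], [402, 170], [410, 277], [512, 271]]
top yel [ 590  219   37   40 1215] [608.02962963 239.03374486] [ 535.6 -555.8   12. ] ((608.0475463867188, 238.99124145507812), (37.318084716796875, 42.48853302001953), 4.045098781585693) [[595, 219], [591, 255], [622, 258], [626, 224]]
scene yel [ 256   54   66   34 1816] [288.11013216  70.51211454] [  62.7 -955.3   12. ] ((288.0636901855469, 70.54061126708984), (33.33247375488281, 68.00431060791016), 90.48212432861328) [[256, 63], [259, 80], [281, 87], [313, 83], [321, 67], [292, 54]]
scene yel [257  87  63  16 511] [287.98238748  95.8962818 ] [ 176.5 -765.    12. ] ((288.16497802734375, 93.33435821533203), (17.755638122558594, 57.168128967285156), 89.51177215576172) [[257, 88], [279, 102], [311, 99], [319, 91]]
scene yel [153 131  33  20 411] [169.41605839 139.95863747] [ 602.4 -670.3   12. ] ((169.32496643066406, 140.21925354003906), (16.63068389892578, 31.43216323852539), 85.89412689208984) [[185, 137], [174, 131], [153, 138], [165, 150], [185, 145]]
scene yel [195 136  33  25 624] [211.76121795 147.78044872] [ 524.3 -571.3   12. ] ((211.5929718017578, 147.82281494140625), (24.187692642211914, 32.215335845947266), 96.27600860595703) [[196, 139], [203, 160], [227, 156], [221, 137]]
scene yel [ 193  151  123   67 4236] [252.97639282 183.0568933 ] [ 515.1 -358.6   12. ] ((251.7028350830078, 183.4523162841797), (55.36554718017578, 107.00053405761719), 86.15181732177734) [[315, 187], [292, 168], [277, 171], [270, 151], [193, 175], [234, 217]]
```

View pics/a.png

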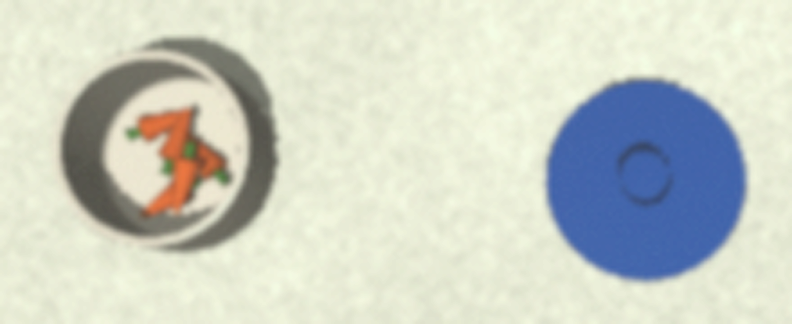

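View pics/b.png

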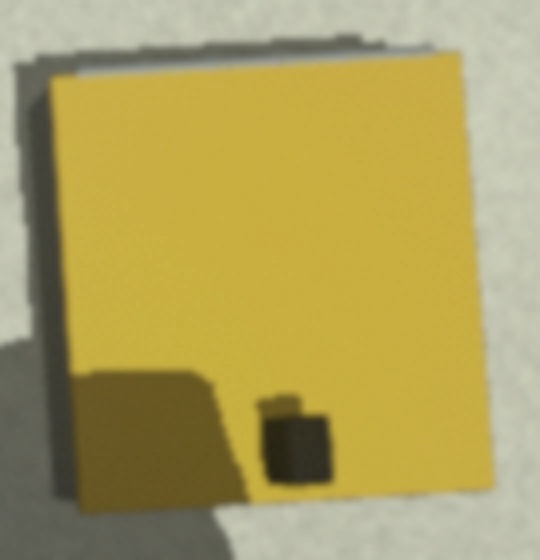

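Crop a shows the pot rim's outer edge centred at about (154,147) and the cover at (646,180). Crop b shows flap corners at (460,52), (52,76), (78,514) and (495,488), with the handle at (297,449).

Run:
```python
from h import *
K,R,t=cam("top");print("cam",(-R.T@t).round(1),K[0,0])
q=lambda p,x,y,s:((p[0]+.5)/s-.5+x,(p[1]+.5)/s-.5+y)
for p in((154.5,147),(60,147),(249,147),(154.5,48),(154.5,246)): print("pot",ray("top",q(p,130,170,3.6),80).round(1))
P=[ray("top",q(p,390,150,4),98) for p in((52,76),(460,52),(495,488),(78,514))]
P=np.array(P);print(P.round(1),P.mean(0).round(1))
for i in range(4):
    d=P[(i+1)%4]-P[i];print(np.linalg.norm(d).round(1),np.degrees(np.arctan2(d[1],d[0])).round(2))
# knob top z=46
print("knob",ray("top",q((644,172),130,170,3.6),46).round(1))
for p in((235,333),(386,347)):print("cup",ray("top",p,50).round(0))
print("jar",ray("top",(239,102),120).round(0))
# scene check: pot rim centre, knob top centre, cover
print("scene pot rim",ray("scene",(401,352),80).round(1),"cover",ray("scene",(318,286),9).round(1))
```

```text
cam [ 491.8   -7.4 1116.2] 575.2299615397809
pot [591.1 263.   80. ]
pot [591.5 310.5  80. ]
pot [590.7 215.4  80. ]
pot [641.2 263.3  80. ]
pot [541.3 262.6  80. ]
[[ 660.9 -151.8   98. ]
 [ 670.1 -333.8   98. ]
 [ 476.  -344.2   98. ]
 [ 466.1 -160.1   98. ]] [ 568.3 -247.5   98. ]
182.3 -87.1
194.3 -176.94
184.4 93.09
195.0 2.45
knob [579.3  17.9  46. ]
cup [367. 154.  50.]
cup [ 339. -123.   50.]
jar [778. 137. 120.]
scene pot rim [601.4 272.9  80. ] cover [581.3  23.8   9. ]
```

Request:
move_arm:
  deltas:
    - [0, 0, 0.12, 0, 0, 0, 9]
    - [0, 0, 0.12, 0, 0, 0, 9]
    - [0, 0, 0.12, 0, 0, 0, 9]
    - [0, 0, 0, 2.5, -4.1, 0, 9]
    - [0, 0, 0, 2.5, -4.1, 0, 9]
    - [0, 0, 0, 2.5, -4.1, 0, 9]
    - [0, 0, 0, 2.5, -4.1, 0, 9]
    - [0, 0, 0, 2.5, -4.1, 0, 9]
    - [0, 0, 0, 2.5, -4.1, 0, 9]
    - [0, 0, 0, 2.5, -4.1, 0, 9]

```text
clock: 1.1
position: [410.2, -275.7, 213.9]
tool_rot: [-0.0, 1.0, 0.025, -0.0]
force: [1.1, -0.6, 0.2]
grip_width: 90.4
finger_force: 0.0
```

Request:
move_arm:
  deltas:
    - [0, 0, 0, 2.5, -4.1, 0, 9]
    - [0, 0, 0, 2.5, -4.1, 0, 9]
    - [0, 0, 0, 2.5, -4.1, 0, 9]
    - [0, 0, 0, 2.5, -4.1, 0, 9]
    - [0, 0, 0, 2.5, -4.1, 0, 9]
    - [0, 0, 0, 2.5, -4.1, 0, 9]
    - [0, 0, 0, 2.5, -4.1, 0, 9]
    - [0, 0, 0, 0, 0, 0, 9]
    - [0, 0, 0, 0, 0, 0, 9]

```text
clock: 2.0
position: [569.9, 18.9, 213.4]
tool_rot: [0.0, 1.0, 0.026, -0.0]
force: [-0.7, -0.3, -0.6]
grip_width: 89.9
finger_force: 0.0
```

Run:
```python
from h import *
s=sense();print(s["clock"],s["position"],s["tool_rot"],s["force"])
c=cam("wrist");im=read_camera("wrist")[:,:,::-1];cv2.imwrite("pics/w1.png",im)
K,R,t=c;print((-R.T@t).round(1),R.round(2))
h=cv2.cvtColor(im,cv2.COLOR_BGR2HSV);m=cv2.inRange(h,(105,100,30),(130,255,255))
k,l,st,cc=cv2.connectedComponentsWithStats(m);i=1+st[1:,4].argmax()
cn=cv2.findContours((l==i).astype('u1'),0,1)[0][0];e=cv2.fitEllipse(cn);print(e,ray("wrist",e[0],12,c),st[i])
```

```text
2.0 [569.87669878  18.93643303 213.42320136] [ 3.81180307e-05  9.99649386e-01  2.64740549e-02 -4.77939531e-04] [-0.6838216  -0.3316238  -0.57426504]
[644.4  22.8 383.4] [[ 0.05 -1.    0.  ]
 [-0.96 -0.05  0.26]
 [-0.26 -0.02 -0.96]]
((318.09149169921875, 204.03256225585938), (115.29116821289062, 116.16017150878906), 87.2422866821289) [579.65265787  17.92342363  12.        ] [  260   146   117   117 10683]
```

View pics/w1.png

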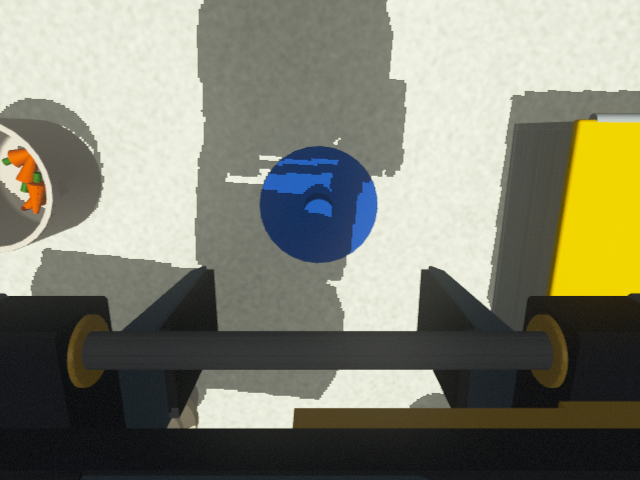

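The wrist view shows the cover centred at (318,204), which is about (579.5,18). The finger gap straddles the knob in y. I'll go down on the knob.

Request:
move_arm:
  deltas:
    - [0, 0, 0, 0.9, 0.14, 2.0, 9]
    - [0, 0, 0, 0, 0, 3.0, 9]
    - [0, 0, 0, 0, 0, 3.0, 9]
    - [0, 0, 0, 0, 0, 3.0, 9]
    - [0, 0, 0, 0, 0, 3.0, 9]
    - [0, 0, 0, 0, 0, 3.0, 9]
    - [0, 0, 0, 0, 0, 2.0, 9]
    - [0, 0, 0, 0, 0, 0.6, 9]
    - [0, 0, 0, 0, 0, 0, 9]
    - [0, 0, 0, 0, 0, 0, 9]

```text
clock: 3.05
position: [579.5, 16.5, 19.0]
tool_rot: [0.0, 1.0, 0.025, 0.001]
force: [0.9, 0.4, 0.0]
grip_width: 89.6
finger_force: 0.0
```

Run:
```python
from h import *
s=sense();print(s["clock"],s["position"],s["force"])
c=cam("wrist");im=read_camera("wrist")[:,:,::-1];cv2.imwrite("pics/w2.png",im)
print(proj("wrist",(579.5,18,46),c),proj("wrist",[*s["position"][:2],46],c))
```

```text
3.05 [579.50669004  16.47861274  18.95101552] [0.86248979 0.40619193 0.04437471]
[312.43225409 332.67515121] [316.42157708 332.83735219]
```

View pics/w2.png

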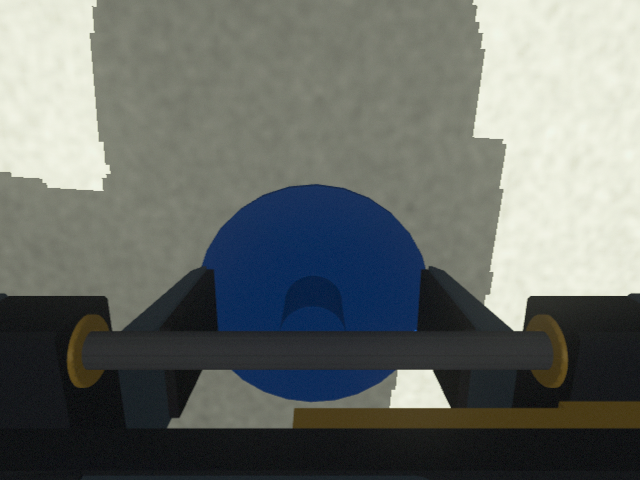

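The knob's top is around (313,325), about 1.5 mm left of the finger centre line. I'll nudge across, lower slightly and close.

Request:
move_arm:
  deltas:
    - [0, 0, 0, 0, -0.15, 0.2, 9]
    - [0, 0, 0, 0, 0, 0, 0]
    - [0, 0, 0, 0, 0, 0, 0]
    - [0, 0, 0, 0, 0, 0, 0]
    - [0, 0, 0, 0, 0, 0, 0]
    - [0, 0, 0, 0, 0, 0, 0]
    - [0, 0, 0, 0, 0, 0, 0]
    - [0, 0, 0, 0, 0, 0, 0]
    - [0, 0, 0, 0, 0, 0, 0]
    - [0, 0, 0, 0, 0, 0, 0]

```text
clock: 4.1
position: [579.0, 18.6, 15.9]
tool_rot: [0.0, 1.0, 0.025, -0.0]
force: [0.6, 0.1, 0.8]
grip_width: 24.9
finger_force: 30.0
```

Request:
move_arm:
  deltas:
    - [0, 0, 0, 0, 0, -1, 0]
    - [0, 0, 0, 0, 0, -2, 0]
    - [0, 0, 0, 0, 0, -3, 0]
    - [0, 0, 0, 0, 0, -3, 0]
    - [0, 0, 0, 0, 0, -3, 0]
    - [0, 0, 0, 0, 0, -3, 0]
    - [0, 0, 0, 0, -2, -1.4, 0]
    - [0, 0, 0, 0, -3, 0, 0]
    - [0, 0, 0, 0, -3, 0, 0]
    - [0, 0, 0, 0, -2, 0, 0]

```text
clock: 5.1
position: [573.5, 120.1, 180.8]
tool_rot: [-0.0, 1.0, 0.026, 0.0]
force: [-0.9, 0.9, -0.7]
grip_width: 24.6
finger_force: 30.0
```

Request:
move_arm:
  deltas:
    - [0, 0, 0, 0, 0, 0, 0]
    - [0, 0, 0, 0, 0, 0, 0]
    - [0, 0, 0, 0, 0, 0, 0]

```text
clock: 5.4
position: [573.9, 117.8, 180.2]
tool_rot: [0.0, 1.0, 0.025, 0.0]
force: [-0.8, -0.5, -0.3]
grip_width: 24.5
finger_force: 30.0
```

Run:
```python
from h import *
import pickle
s=sense();print(s["clock"],s["position"],s["force"],s["grip_width"])
c=cam("wrist");im=read_camera("wrist")[:,:,::-1];cv2.imwrite("pics/w3.png",im);pickle.dump((c,s),open("w3.pkl","wb"))
P=s["position"];print(proj("wrist",(591,263,80),c),proj("wrist",[*P[:2],P[2]-4],c))
```

```text
5.4 [573.91376063 117.77589883 180.20644164] [-0.78401443 -0.5038964  -0.3436584 ] 24.54070180808621
[ 98.55129676 208.7604494 ] [316.43437448 300.51186855]
```

View pics/w3.png

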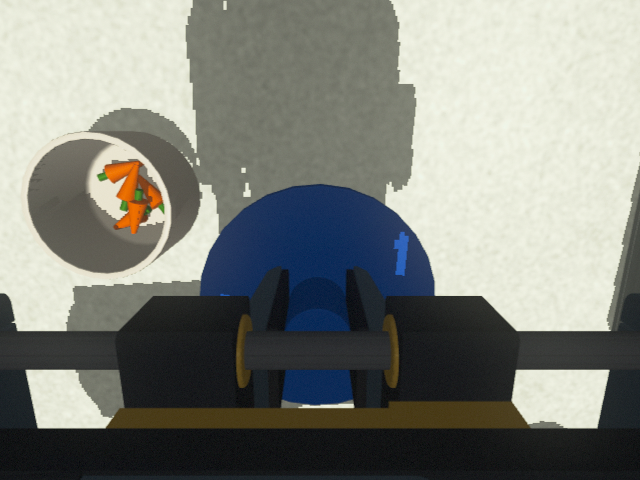

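The wrist view shows the pot rim spanning columns 22-170 and rows 131-274. The held cover's disc spans columns 200-435, with its top at row 184. I'll fit circles to both.

Run:
```python
from h import *
import pickle
from scipy.optimize import least_squares as ls
c,s=pickle.load(open("w3.pkl","rb"));P=s["position"];a=np.linspace(0,6.283,361)
def ext(x,y,z,r):
    q=np.array([proj("",(x+r*np.cos(t),y+r*np.sin(t),z),c) for t in a]);return np.r_[q.min(0),q.max(0)]
f=lambda v:ext(v[0],v[1],80,50)-[22,131,170.5,274]
r=ls(f,[591,263],diff_step=1e-4);print("pot",r.x,r.fun)
z0=P[2]-4
w=np.array([1,1,1,0])
f=lambda v:(ext(v[0],v[1],v[2],54)-[200,184,435,0])*w
r=ls(f,[P[0],P[1],z0],diff_step=1e-4);print("cover",r.x,r.x-[P[0],P[1],z0],r.fun)
f=lambda v:(ext(v[0],v[1],z0,54)-[200,184,435,0])*w
r=ls(f,[P[0],P[1]],diff_step=1e-4);print("cover",r.x,r.x-P[:2],r.fun)
```

```text
pot [592.42531578 264.02233244] [-2.27924891 -2.98384516  2.31408626  3.86938912]
cover [572.30101515 117.1827249  173.47395703] [-1.61274548 -0.59317393 -2.73248461] [-8.52622861e-10 -1.60156333e-09  1.03290176e-09  0.00000000e+00]
cover [572.54164341 117.20125523] [-1.37211721 -0.57464359] [-1.69629798  0.23929669  1.69867998  0.        ]
```

Request:
move_arm:
  deltas:
    - [0, 0, 0, 0.3, -1.5, 0, 0]
    - [0, 0, 0, 0.5, -3, 0, 0]
    - [0, 0, 0, 0.5, -3, 0, 0]
    - [0, 0, 0, 0.5, -3, 0, 0]
    - [0, 0, 0, 0.5, -2.5, 0, 0]
    - [0, 0, 0, 0.39, -1.5, 0, 0]
    - [0, 0, 0, 0, 0, 2, 0]
    - [0, 0, 0, 0, 0, 3, 0]
    - [0, 0, 0, 0, 0, 2, 0]
    - [0, 0, 0, 0, 0, 0, 0]

```text
clock: 6.45
position: [591.9, 263.9, 107.2]
tool_rot: [0.001, 1.0, 0.025, -0.002]
force: [0.2, -0.2, -0.5]
grip_width: 24.8
finger_force: 30.0
```

Request:
move_arm:
  deltas:
    - [0, 0, 0, 0, 0, 0, 0]
    - [0, 0, 0, 0, 0, 0, 0]

```text
clock: 6.65
position: [594.3, 264.8, 111.3]
tool_rot: [-0.0, 1.0, 0.025, 0.001]
force: [0.2, -0.5, -0.5]
grip_width: 24.9
finger_force: 30.0
```

Run:
```python
from h import *
s=sense();print(s["clock"],s["position"],s["force"],s["grip_width"])
ims=[]
c=cam("wrist");w=read_camera("wrist");t=read_camera("scene")
t=cv2.resize(t[280:440,320:480],(480,480),interpolation=cv2.INTER_CUBIC)
cv2.imwrite("pics/c4.png",cv2.resize(np.hstack([w,np.clip(t*1.5,0,255).astype('u1')])[:,:,::-1],(800,343)))
```

```text
6.65 [594.30697224 264.76252709 111.33864405] [ 0.18821482 -0.52465904 -0.50511402] 24.885372689372822
```

View pics/c4.png

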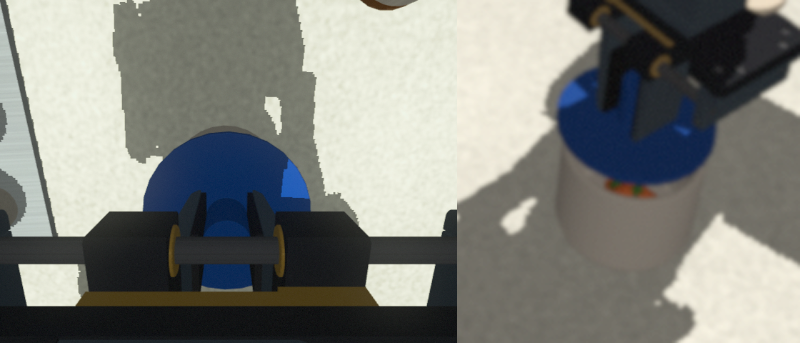

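The cover is level and concentric above the pot, so I'll lower it slowly.

Request:
move_arm:
  deltas:
    - [0, 0, 0, 0, 0, 0.5, 0]
    - [0, 0, 0, 0, 0, 0.5, 0]
    - [0, 0, 0, 0, 0, 0.4, 0]
    - [0, 0, 0, 0, 0, 0.3, 0]
    - [0, 0, 0, 0, 0, 0.2, 0]
    - [0, 0, 0, 0, 0, 0, 0]
    - [0, 0, 0, 0, 0, 0, 0]

```text
clock: 7.45
position: [593.4, 264.7, 90.9]
tool_rot: [-0.0, 1.0, 0.025, 0.0]
force: [0.5, -0.1, -1.1]
grip_width: 25.1
finger_force: 30.0
```

Request:
move_arm:
  deltas:
    - [0, 0, 0, 0, 0, 0.1, 0]
    - [0, 0, 0, 0, 0, 0.05, 0]
    - [0, 0, 0, 0, 0, 0, 0]
    - [0, 0, 0, 0, 0, 0, 0]

```text
clock: 7.85
position: [593.6, 264.7, 89.9]
tool_rot: [-0.0, 1.0, 0.025, 0.0]
force: [-1.1, -0.2, 5.7]
grip_width: 24.7
finger_force: 30.0
```

There's contact (5.7 N up) at exactly the seated height. I'll release, let it settle and rise.

Request:
move_arm:
  deltas:
    - [0, 0, 0, 0, 0, 0, 5]
    - [0, 0, 0, 0, 0, 0, 7]
    - [0, 0, 0, 0, 0, 0, 7]
    - [0, 0, 0, 0, 0, 0, 7]
    - [0, 0, 0, 0, 0, 0, 7]
    - [0, 0, 0, 0, 0, -1, 7]
    - [0, 0, 0, 0, 0, -3, 7]
    - [0, 0, 0, 0, 0, -4, 7]
    - [0, 0, 0, 0, 0, -4, 7]
    - [0, 0, 0, 0, 0, -3, 7]

```text
clock: 8.85
position: [593.8, 264.8, 243.0]
tool_rot: [-0.0, 1.0, 0.025, 0.001]
force: [1.0, 0.3, -0.7]
grip_width: 70.2
finger_force: 0.0
```

Request:
move_arm:
  deltas:
    - [0, 0, 0, 0, 4.5, 0, 7]
    - [0, 0, 0, 0, 4.5, 0, 7]
    - [0, 0, 0, 0, 4.5, 0, 7]
    - [0, 0, 0, 0, 4.5, 0, 7]
    - [0, 0, 0, 0, 4.5, 0, 7]
    - [0, 0, 0, 0, 0, 0, 7]
    - [0, 0, 0, 0, 0, 0, 7]

```text
clock: 9.55
position: [604.9, 39.0, 240.1]
tool_rot: [-0.0, 1.0, 0.024, 0.0]
force: [0.2, -0.2, 0.1]
grip_width: 69.9
finger_force: 0.0
```

Run:
```python
from h import *
s=sense();print(s["clock"],s["position"],s["force"],s["grip_width"])
t=read_camera("scene");T=read_camera("top");cv2.imwrite("pics/top5.png",T[:,:,::-1]);cv2.imwrite("pics/scene5.png",t[:,:,::-1])
t=cv2.resize(t[280:440,320:480],(400,400),interpolation=cv2.INTER_CUBIC)
T2=cv2.resize(T[160:260,120:220],(400,400),interpolation=cv2.INTER_CUBIC)
cv2.imwrite("pics/c5.png",np.clip(np.hstack([T2,t])[:,:,::-1]*1.5,0,255).astype('u1'))
h=cv2.cvtColor(T,cv2.COLOR_RGB2HSV);m=cv2.inRange(h,(110,120,20),(130,255,255))
k,l,st,cc=cv2.connectedComponentsWithStats(m)
for i in range(1,k):
  if st[i,4]>400: print(st[i],cc[i],ray("top",cc[i],86))
```

```text
9.55 [604.8852716   39.02751723 240.1079328 ] [ 0.24001063 -0.23028193  0.14853937] 69.88971698026577
[ 143  181   43   58 1916] [164.6440501  209.46398747] [592.50212919 275.6386056   86.        ]
```

View pics/c5.png

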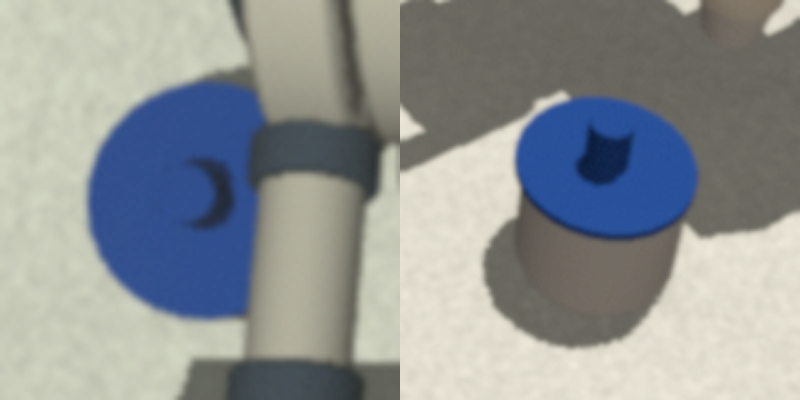

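The pot is covered, with the cover level and seated. Next I'll go over the flap handle, expected near (491,-251).

Request:
move_arm:
  deltas:
    - [0, 0, 0, -1.8, 4.05, 0, 7]
    - [0, 0, 0, -1.8, 4.05, 0, 7]
    - [0, 0, 0, -1.8, 4.05, 0, 7]
    - [0, 0, 0, -1.8, 4.05, 0, 7]
    - [0, 0, 0, -1.8, 4.05, 0, 7]
    - [0, 0, 0, -1.8, 4.05, 0, 7]
    - [0, 0, 0, -1.8, 4.05, 0, 7]
    - [0, 0, 0, 0, 0, 0, 7]
    - [0, 0, 0, 0, 0, 0, 7]
    - [0, 0, 0, 0, 0, 0, 7]

```text
clock: 10.65
position: [494.0, -248.2, 239.5]
tool_rot: [-0.0, 1.0, 0.026, 0.0]
force: [0.2, 0.4, -1.2]
grip_width: 69.9
finger_force: 0.0
```

Run:
```python
from h import *
import pickle
s=sense();print(s["clock"],s["position"],s["force"],s["grip_width"])
c=cam("wrist");im=read_camera("wrist")[:,:,::-1];cv2.imwrite("pics/w6.png",im);pickle.dump((c,s),open("w6.pkl","wb"))
print(proj("",(491.4,-251.4,143),c))
```

```text
10.65 [ 493.96164695 -248.22649929  239.51317628] [ 0.20834382  0.44097382 -1.24703484] 69.85056325481969
[320.9657778  249.54443996]
```

View pics/w6.png

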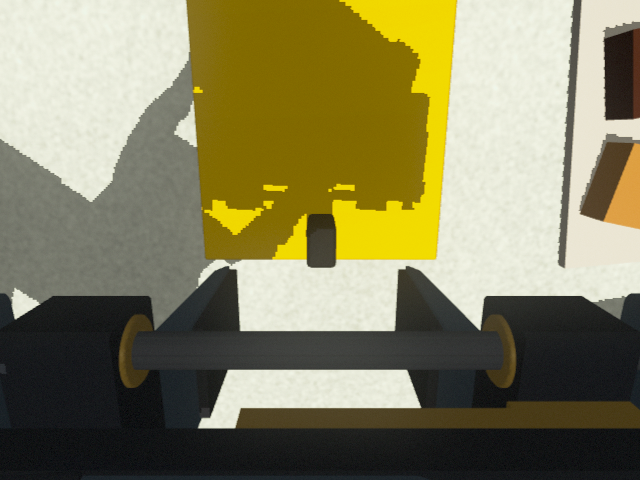

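The handle top is at columns 307-336, rows about 223-267, centred near (321.5,245). The flap's front corners are at (205,259) and (437,259).

Run:
```python
from h import *
import pickle
c,s=pickle.load(open("w6.pkl","rb"));P=s["position"]
print("handle",ray("",(321.5,245),143,c),"low edge",ray("",(321.5,267),143,c))
a,b=ray("",(205,259.5),98,c),ray("",(437,259.5),98,c);print(a,b,(a+b)/2,np.arctan2(*(b-a)[:2]))
# model check: handle box corners
u=np.array([.9987,.0505,0]);v=np.array([-.0505,.9987,0])
for H in((491.4,-251.4),(493,-251)):
    print(H,[proj("",np.array([*H,0])+i*u*15+v*j*10+[0,0,z],c).round(0).tolist() for i,j,z in((-1,1,143),(-1,-1,143),(1,1,143),(1,-1,143),(1,1,98))])
```

```text
handle [ 494.57852869 -251.58386536  143.        ] low edge [ 479.10165696 -252.43668111  143.        ]
[ 465.49543759 -161.60880447   98.        ] [ 474.99445475 -344.53329729   98.        ] [ 470.24494617 -253.07105088   98.        ] 3.0897106310626286
(491.4, -251.4) [[306.0, 271.0], [336.0, 271.0], [306.0, 228.0], [336.0, 228.0], [307.0, 214.0]]
(493, -251) [[306.0, 268.0], [335.0, 268.0], [305.0, 225.0], [336.0, 225.0], [307.0, 212.0]]
```

Request:
move_arm:
  deltas:
    - [0, 0, 0, -0.12, 0.33, 2, 7]
    - [0, 0, 0, 0, 0, 3, 7]
    - [0, 0, 0, 0, 0, 3, 7]
    - [0, 0, 0, 0, 0, 2, 7]
    - [0, 0, 0, 0, 0, 1.5, 7]
    - [0, 0, 0, 0, 0, 1.2, 7]
    - [0, 0, 0, 0, 0, 0, 7]
    - [0, 0, 0, 0, 0, 0, 7]
    - [0, 0, 0, 0, 0, 0, 7]

```text
clock: 11.6
position: [492.9, -253.0, 113.2]
tool_rot: [0.0, 1.0, 0.026, 0.001]
force: [-0.4, -0.6, 1.0]
grip_width: 70.2
finger_force: 0.0
```

Request:
move_arm:
  deltas:
    - [0, 0, 0, 0, 0, 0, 1]
    - [0, 0, 0, 0, 0, 0, 1]
    - [0, 0, 0, 0, 0, 0, 1]
    - [0, 0, 0, 0, 0, 0, 1]
    - [0, 0, 0, 0, 0, 0, 1]
    - [0, 0, 0, 0, 0, 0, 1]
    - [0, 0, 0, 0, 0, 0, 1]
    - [0, 0, 0, 0, 0, 0, 1]
    - [0, 0, 0, 0, 0, 0, 1]

```text
clock: 12.5
position: [492.2, -251.1, 112.3]
tool_rot: [-0.001, 1.0, 0.025, -0.0]
force: [2.1, 16.0, 5.5]
grip_width: 19.8
finger_force: 30.0
```

The handle is gripped at 19.8 mm. I'll work out the lifting arc, with the tool tilting half as much as the flap.

Run:
```python
import numpy as np
N=18;H=np.array([172.,-41.]) # hinge rel to grasp pt (x,up)
def pose(th):
    c,s=np.cos(th),np.sin(th); r=-H; g=H+np.array([r[0]*c+r[1]*s,-r[0]*s+r[1]*c]); p=th/2
    return g+19*np.array([-np.sin(p),-np.cos(p)]),p
rows=[]
for i in range(N):
    (a,p),(b,q)=pose(i*.7854/N),pose((i+1)*.7854/N); d=b-a
    rows.append([round(-(q-p),4),round(d@[np.cos(p),-np.sin(p)]/10,2),round(d@[-np.sin(p),-np.cos(p)]/10,2)])
for r in rows:print(r)
for k in(4,9,18):print(k,(pose(k*.7854/N)[0]-pose(0)[0]).round(1))
```

```text
[-0.0218, np.float64(0.15), np.float64(-0.75)]
[-0.0218, np.float64(0.17), np.float64(-0.74)]
[-0.0218, np.float64(0.19), np.float64(-0.74)]
[-0.0218, np.float64(0.2), np.float64(-0.73)]
[-0.0218, np.float64(0.22), np.float64(-0.73)]
[-0.0218, np.float64(0.23), np.float64(-0.72)]
[-0.0218, np.float64(0.25), np.float64(-0.71)]
[-0.0218, np.float64(0.27), np.float64(-0.71)]
[-0.0218, np.float64(0.28), np.float64(-0.7)]
[-0.0218, np.float64(0.3), np.float64(-0.69)]
[-0.0218, np.float64(0.31), np.float64(-0.69)]
[-0.0218, np.float64(0.33), np.float64(-0.68)]
[-0.0218, np.float64(0.34), np.float64(-0.67)]
[-0.0218, np.float64(0.35), np.float64(-0.66)]
[-0.0218, np.float64(0.37), np.float64(-0.65)]
[-0.0218, np.float64(0.38), np.float64(-0.64)]
[-0.0218, np.float64(0.4), np.float64(-0.64)]
[-0.0218, np.float64(0.41), np.float64(-0.63)]
4 [ 8.1 29.3]
9 [25.1 63.1]
18 [ 72.1 111.1]
```

Request:
move_arm:
  deltas:
    - [0, 0, 0, 0, -0.08, 0, 1]
    - [0, -0.022, 0, 0.15, 0, -0.75, 1]
    - [0, -0.022, 0, 0.17, 0, -0.74, 1]
    - [0, -0.022, 0, 0.19, 0, -0.74, 1]
    - [0, -0.022, 0, 0.2, 0, -0.73, 1]
    - [0, 0, 0, 0, 0, 0, 1]
    - [0, 0, 0, 0, 0, 0, 1]

```text
clock: 13.2
position: [499.9, -250.6, 141.4]
tool_rot: [0.0, 0.999, 0.026, -0.045]
force: [-1.5, 6.4, 0.6]
grip_width: 20.1
finger_force: 30.0
```

Request:
move_arm:
  deltas:
    - [0, -0.022, 0, 0.22, -0.03, -0.73, 1]
    - [0, -0.022, 0, 0.23, 0, -0.72, 1]
    - [0, -0.022, 0, 0.25, 0, -0.71, 1]
    - [0, -0.022, 0, 0.27, 0, -0.71, 1]
    - [0, -0.022, 0, 0.28, 0, -0.7, 1]
    - [0, -0.022, 0, 0.3, 0, -0.69, 1]
    - [0, -0.022, 0, 0.31, 0, -0.69, 1]
    - [0, 0, 0, 0, 0, 0, 1]

```text
clock: 14.0
position: [525.7, -249.3, 187.6]
tool_rot: [0.002, 0.992, 0.025, -0.122]
force: [-5.3, 4.5, 2.0]
grip_width: 19.9
finger_force: 30.0
```

Request:
move_arm:
  deltas:
    - [0, -0.022, 0, 0.33, 0, -0.68, 1]
    - [0, -0.022, 0, 0.34, 0, -0.67, 1]
    - [0, -0.022, 0, 0.35, 0, -0.66, 1]
    - [0, -0.022, 0, 0.37, 0, -0.65, 1]
    - [0, -0.022, 0, 0.38, 0, -0.64, 1]
    - [0, -0.022, 0, 0.4, 0, -0.64, 1]
    - [0, -0.022, 0, 0.41, 0, -0.63, 1]
    - [0, 0, 0, 0, 0, 0, 1]
    - [0, 0, 0, 0, 0, 0, 1]
    - [0, 0, 0, 0, 0, 0, 1]

```text
clock: 15.0
position: [563.8, -247.3, 223.0]
tool_rot: [0.004, 0.98, 0.025, -0.198]
force: [-4.0, 5.8, 0.9]
grip_width: 19.7
finger_force: 30.0
```

Run:
```python
from h import *
s=sense();print(s["clock"],s["position"],s["tool_rot"],s["force"],s["grip_width"],s["joint_velocities"].round(3))
t=read_camera("scene")
cv2.imwrite("pics/s7.png",t[:,:,::-1])
```

```text
15.0 [ 563.81696998 -247.30714343  223.03105344] [ 0.00418242  0.97994427  0.02511704 -0.19763821] [-4.00267218  5.83522951  0.87426534] 19.6837272734765 [ 0.001 -0.002  0.003  0.001 -0.003 -0.001]
```

View pics/s7.png

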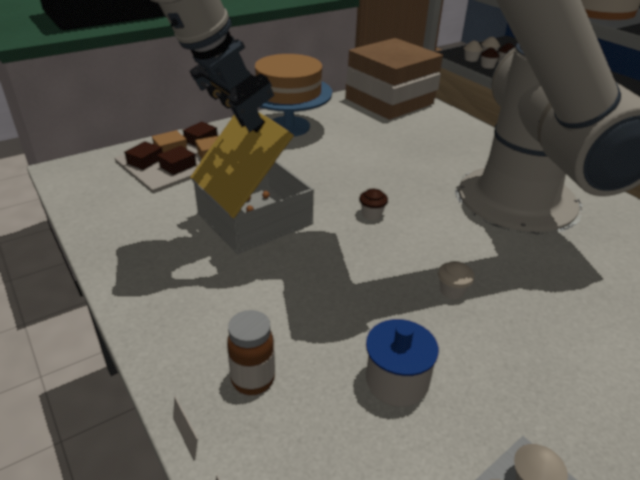

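The scene picture shows the flap half raised in the fingers at (250,150) and the cover seated on the pot at (402,350), with nothing else moved. Kinematics give about 44.8°. I'll hold briefly, then hand in.

Request:
move_arm:
  deltas:
    - [0, 0, 0, 0, 0, 0, 1]
    - [0, 0, 0, 0, 0, 0, 1]
    - [0, 0, 0, 0, 0, 0, 1]
    - [0, 0, 0, 0, 0, 0, 1]
    - [0, 0, 0, 0, 0, 0, 1]

```text
clock: 15.55
position: [563.8, -247.3, 223.0]
tool_rot: [0.004, 0.98, 0.025, -0.198]
force: [-3.2, 4.9, 1.7]
grip_width: 20.0
finger_force: 30.0
```

```bash
python3 -c "
from cell import *
s=sense();print(s['position'],s['force'],s['finger_force']);print(sign_off())"
```

```text
[ 563.81091833 -247.33031025  223.01460459] [-3.23890633  4.882177    1.7497939 ] 29.999607503414154
the job is handed in; nothing more can be done
None
```

The blue cover is seated level on the pot and let go, and the fingers are holding the nut-box flap at about 45° (44.8° worked out from the arm's position). I handed the job in at about 15.6 s, and no verdict came back.

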